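Slide the supply tray past its spring lock

ROBOT

A 6-joint arm with a two-finger parallel gripper is mounted at the origin on the work surface. World frame = base frame: x ahead of the robot, y to its left, z up, the work surface at z = 0. Lengths are in m, angles in degrees, forces in N, time in s.
With the tool pointing down it reaches from about 0.4 to 0.825 m from the base axis. Payload 7 kg.
Tool frame: the origin (TCP) lies between the finger pads; the fingertips stand 19 mm ahead of it and the grasp point (between the pads) is the TCP (r.finger_overhang is the distance from the TCP to the fingertips, in m); z points along the fingers, y is the direction in which the jaws open and shut (so a half turn about z gives the same grasp; the last joint's range is limited). The gripper opens to 88 mm and grips with 3 to 60 N. Pads are 19 mm wide; open, the fingers measure 130 mm over their backs; the gripper's body (78 mm by 193 mm) begins 47 mm behind the grasp point.
Start: joints at [-55.743, 20.546, 0.682, 0, -70.136, -16.507], TCP at [0.206, -0.643, 0.211] pointing down, gripper open.
Joint ranges: [-176.03, 176.03], [-82.01, 121.73], [-58.28, 71.71], [-173.87, 95.51], [-174.79, -0.11], [-173.66, 173.66]. Speed limits (degrees/s): [136.94, 136.94, 172.46, 180, 180, 180].

INTERFACE

Orientations are given as [roll, pitch, yaw] about the fixed x, y, z axes, in that order (R = Rz(yaw) Ry(pitch) Rx(roll)).
In Python, from plant import r, optics gives the robot as it stands. The module is installed in compiled form; this text tells all that it offers.
- The arm moves only by the tool step_arm, never from a script. Its argument "increments" is a list of rows, each an object of numbers: "tx", "ty", "tz": the shift along the world's x, y, z in mm; "ax", "ay", "az": the turn, a rotation vector about the world's x, y, z in degrees; "claw": the gripper command: -1 is shut, 1 is fully open, values between are in proportion. In form: [{"tx": .., "ty": .., "tz": .., "ax": .., "ay": .., "az": .., "claw": ..}, ...]. A call has 1 to 12 rows; each row shifts and turns the commanded pose from where the row before left it; what a row does not reach is not made up. A row lasts 1/10 s, in which the tool goes at most 50 mm and 8.59 degrees, less where a joint would pass 70% of its speed; a pose out of reach is approached as far as the arm can. A call with a gripper value outside its range is refused whole. The fingers move at their own pace and stop on an object; "newtons" is the grip in N (left out, the last holds). Time passes only in rows, so rows that do not move let the fingers close. It gives the time, the measured TCP pose, the force and the opening at its end, in the units of the state.
- r.get_state(): the state, without advancing time (a new reading comes with each control period).
- optics.capture(name): name is "scene" or "side" or "wrist"; returns a dict with "image" (400x640x3 uint8, blue, green, red), "depth" (400x640 float32, m along the optical axis (not along the pixel's ray), 0 where there is no reading), "fx", "fy", "cx", "cy" (pixels), "R" (3x3) and "t" (3): a world point X has camera coordinates R X + t. Camera axes: x right, y down, z forward; pixel columns grow to the right and rows downward; lengths in m; the calibration is good to about 2 mm. A picture is of the moment at which its call begins.
- r.close_job(): hands the job in, once; it reports no verdict.
The state is a dict: "time_s": time; "joints": joint angles; "qd": joint speeds; "joint_torque": joint torques, N m; "tcp_pos": TCP position; "eef_rot": TCP orientation; "contact_force": force on the tool from outside, world axes, zero at the start; "moment": the same for the moment, N m; "gripper_width": finger opening in m.
Only numpy, scipy, OpenCV 4.12 (cv2) and the standard library are available. Lean on these libraries where they do the work, as an engineer would, in place of code of your own. Each camera call takes 0.05 s, during which the arm holds its last target. There are 200 camera calls.

TASK

Press the spring lock bar down with a fingertip on its black strip behind the yellow tab, keep it held down, and push the tab along with the finger until the tab has gone all the way past the red stop; then lift off, so that the bar springs up behind the tab and locks the tray at its far end. Only press and push: do not pinch the tab (leave its orange face alone), do not force it against the stop, and lift nothing. The tin and cup must ride along upright in the tray, and everything else stays where it is.

Things in the scene. Friction and masses are not known exactly. Their poses are not given: they have to be found in the camera images.
- rack: fixed level sliding-shelf fixture, turned about z: plywood base 280 x 400 x 18 mm, lock bar along its front (-x) part, white tray on two rails. Origin on the work surface, 20 mm towards -x of the base's middle; y along the rails = the way the tray slides. 'Rack' coordinates below are in this frame, in mm
- lockbar (a joint): how far the spring lock bar is pressed (m): 0 = up, 0.014 = bottom stop. Steel plate, rack x -102 to -22, y -150 to 60, top 42 mm high when up. Red stop block on it: x -42 to -26, y -50 to 10, 10 mm above the plate. Spring about 5 N (up) to 9 N (bottom). At less than 6 mm down the stop blocks the tab; 7 to 14 mm clears it: keep it there throughout the slide
- carriage (a joint): travel of the white tray with its tab along rack +y (m): 0 = parked (starts 0 to 0.003), 0.094 = end stop. Bar up: the tab meets the red stop at about 0.004. Beyond 0.080 the tab has wholly passed it and the bar can spring up behind. Friction 1 to 3 N. Tray at travel 0: rack x -12 to 100, y -100 to 60, inner floor 34 mm high, rim 72 mm
- tab: yellow upright push tab on the tray's front, reaching across the lock bar: rack x -98 to -12, 16 mm thick along y (y -70 to -54 at travel 0, orange facing included), 46 to 85 mm above the work surface. Moves with the tray; its frame coincides with the rack's at travel 0
- tab_back (a point): centre of the tab's rear (-y) face, the yellow one to push against, above the middle of the rubber strip (rack x -76), at height 65 mm
- tab_front: orange facing, 3 mm thick, on the tab's far (+y) side; must not be touched, as that would be gripping the tab. Same frame as the tab
- bar_press (a point): point on the middle of the lock bar's black rubber strip (46 mm wide, rack x -99 to -53, along the whole bar; a fingertip can press and slide along it), on its top face, 35 mm behind (-y) the tab's rear face when the tray is at travel 0; moves down with the bar. Free room above and around for fingers
- tin: open steel clothespin tin standing loose in the tray, 62 mm across, 56 mm high; origin at the centre of its underside
- cup: white ceramic measuring cup with a handle standing loose in the tray, 56 mm across, 55 mm high; origin at the centre of its underside
- nozzle: blue and white spray nozzle, 40 mm high, standing loose on the rack's base behind the tray; origin at the centre of its underside
- jug: closed blue plastic detergent jug, 100 x 150 x 223 mm, standing loose on the work surface; origin at the underside
- softener: green bottle with white cap, 72 mm across, 190 mm high, loose; origin at the centre of its underside
- brush: red lint brush lying flat, 195 x 50 x 21 mm, loose; origin on its underside near the middle of its length

How it is judged:
By the outcome, as a careful person would: the job done as asked, in the order asked, and still so for the second after the job is handed in, with the robot touching nothing.
It also fails if it takes over 42 s, if anything falls off the work surface, if the arm or the gripper's body presses on something with over 40 N, if the wrist force passes 120 N, or if a joint passes its speed limit or range.

## Working session

There is one attempt and no reset: what is moved stays moved. The work goes in short steps, Python scripts to look and compute and a tool call to move; the robot and the scene stay as the last step left them, time stands still between calls to the robot, and variables do not carry over. Pictures are saved under pics/ and viewed, about 8 in all and at most 12, crops included, and the job is handed in when it is done.

Besides the shell and the picture viewer there is one more tool, called by a JSON object that holds its "name" and its "arguments". step_arm: Moves the arm, as the interface text tells. Its arguments: {"type":"object","properties":{"increments":{"type":"array","items":{"type":"object","properties":{"tx":{"type":"number"},"ty":{"type":"number"},"tz":{"type":"number"},"ax":{"type":"number"},"ay":{"type":"number"},"az":{"type":"number"},"claw":{"type":"number"}}}},"newtons":{"type":"number"}},"required":["increments"]}

```bash
mkdir -p pics; python3 - <<'E'
from plant import r,optics
import cv2,pickle
print(r.get_state())
for n in("scene","side"):
    c=optics.capture(n);pickle.dump(c,open(n+".pkl","wb"));cv2.imwrite(f"pics/{n}0.png",c["image"]);print(n,c["R"],c["t"],c["fx"],c["cx"],c["cy"])
E
```

```text
{'time_s': 0.0, 'joints': array([-5.57437258e+01,  2.05913081e+01,  6.34605269e-01, -1.96670098e-02,
       -7.01348815e+01, -1.65090534e+01]), 'qd': array([ 0.02024837, -0.01983851, -0.03050535, -0.05948041, -0.05658479,
        0.00198523]), 'joint_torque': array([-5.81727954e-05, -5.82714736e+01,  2.93064737e+01,  6.99727044e+00,
        6.98617485e-03, -1.70139865e-04]), 'tcp_pos': array([ 0.20559669, -0.64240034,  0.20963187]), 'eef_rot': array([ 1.79906937e+02, -8.30161010e-03, -1.62259470e+02]), 'contact_force': array([ 0.3149105 , -0.86567064, -0.49042166]), 'moment': array([-0.04700157, -0.00983883,  0.01783045]), 'gripper_width': 0.08759771739351278}
scene [[ 0.72134908  0.69222539 -0.02189779]
 [ 0.46926958 -0.51177771 -0.7196316 ]
 [-0.50935406  0.50882963 -0.6940107 ]] [-0.40284988 -0.20895966  1.8506596 ] 468.6247706752732 328.15553636699127 200.69423674945983
side [[-0.71260131 -0.70147055 -0.0117664 ]
 [-0.40347926  0.42348667 -0.81108786]
 [ 0.57393716 -0.57323477 -0.58480597]] [0.39806902 0.28823792 1.4963614 ] 479.5361231449058 315.02451808640734 200.75332815062043
```

View pics/scene0.png

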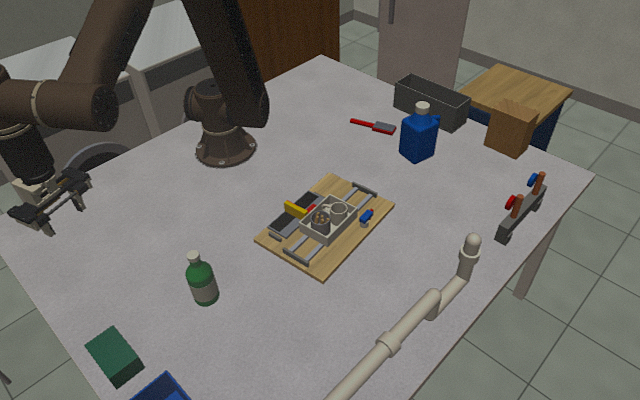

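View pics/side0.png

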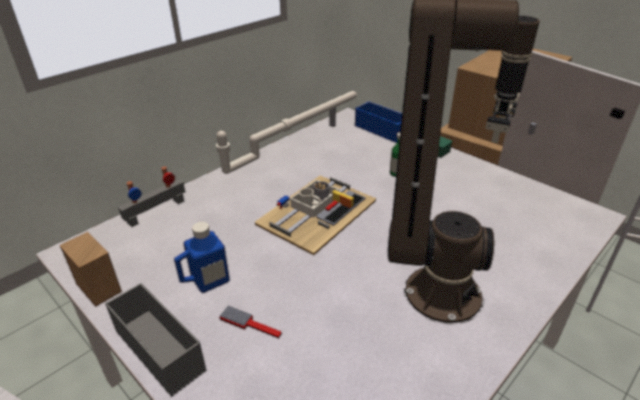

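```bash
cat > h.py <<'E'
import numpy as np
def ray(c,u,v,z):
    d=c["R"].T@np.array([(u-c["cx"])/c["fx"],(v-c["cy"])/c["fy"],1]); o=-c["R"].T@c["t"]
    return o+d*(z-o[2])/d[2]
def proj(c,X):
    p=c["R"]@np.asarray(X)+c["t"]; return c["fx"]*p[0]/p[2]+c["cx"],c["fy"]*p[1]/p[2]+c["cy"]
E
python3 - <<'E'
import pickle,cv2,numpy as np
from h import *
for n,win in(("scene",(245,165,405,290)),("side",(250,170,385,255))):
    c=pickle.load(open(n+".pkl","rb"));im=c["image"]
    hsv=cv2.cvtColor(im,cv2.COLOR_BGR2HSV);x0,y0,x1,y1=win
    m=cv2.inRange(hsv,(10,50,80),(28,255,255));w=np.zeros_like(m);w[y0:y1,x0:x1]=m[y0:y1,x0:x1]
    cn=np.vstack([k for k in cv2.findContours(w,0,2)[0] if cv2.contourArea(k)>30])
    h=cv2.convexHull(cn);q=cv2.approxPolyN(h,4)[0] if hasattr(cv2,"approxPolyN") else cv2.boxPoints(cv2.minAreaRect(h))
    P=np.array([ray(c,*p,.018) for p in q]);print(n,q.tolist(),P.round(4).tolist(),np.linalg.norm(P-np.roll(P,-1,0),axis=1).round(3))
    e=np.roll(P,-1,0)-P;print(np.degrees(np.arctan2(e[:,1],e[:,0])),P.mean(0))
    cv2.imwrite(f"pics/{n}z.png",cv2.resize(im[y0:y1,x0:x1],None,fx=5,fy=5,interpolation=cv2.INTER_CUBIC)[:600,:800])
E
```

```text
scene [[323, 284], [251, 240], [316, 165], [396, 204]] [[0.7467, -0.217, 0.018], [0.463, -0.2507, 0.018], [0.3538, 0.1489, 0.018], [0.6981, 0.1848, 0.018]] [0.286 0.414 0.346 0.405]
[-173.21355378  105.284494      5.95802747  -83.10664326] [ 0.56541352 -0.03351995  0.018     ]
side [[313, 254], [252, 223], [320, 175], [378, 198]] [[0.4051, 0.1655, 0.018], [0.6861, 0.2008, 0.018], [0.7315, -0.2059, 0.018], [0.4502, -0.2428, 0.018]] [0.283 0.409 0.284 0.411]
[   7.17116764  -83.6281338  -172.52526279   96.30853821] [ 0.56820945 -0.0205902   0.018     ]
```

View pics/scenez.png

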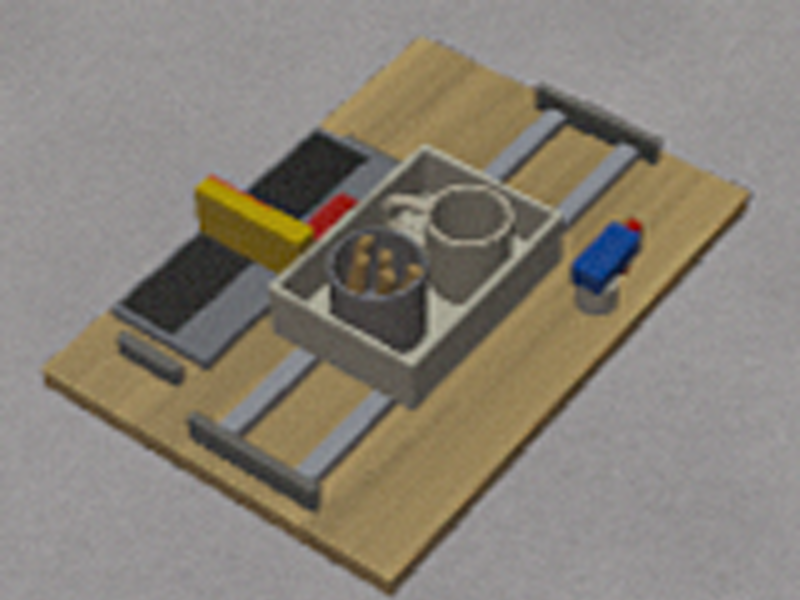

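```bash
python3 - <<'E'
import pickle
from h import *
c=pickle.load(open("scene.pkl","rb"));s=pickle.load(open("side.pkl","rb"))
P=np.array([ray(c,*p,.018) for p in[(254,239.7),(329,172.4),(394.6,204),(323,280.8)]])
e=np.roll(P,-1,0)-P;print(P.round(4),P.mean(0),np.degrees(np.arctan2(e[:,1],e[:,0])),np.linalg.norm(e,axis=1))
print("softener",ray(c,204,300,0.0))
for o,yaw in(((.5685,-.0206),6.7),(P.mean(0)[:2],6.7)):
    a=np.radians(yaw);R=np.array([[np.cos(a),-np.sin(a)],[np.sin(a),np.cos(a)]]);o=np.array(o)-R@[.02,0]
    W=lambda x,y,z:np.r_[o+R@[x/1000,y/1000],z/1000]
    print(o)
    for n,X in dict(press=(-76,-105,42),tabTL=(-98,-70,85),tabTR=(-12,-70,85),barcorner=(-102,-150,42),barFar=(-102,60,42),stopend=(-42,10,52)).items():
        p=proj(c,W(*X));print(n,W(*X).round(4),np.round(p,1),"zoom",np.round((np.array(p)-[245,165])*5+2),"side",np.round(proj(s,W(*X)),1))
E
```

```text
[[ 0.469  -0.2435  0.018 ]
 [ 0.4185  0.1509  0.018 ]
 [ 0.6947  0.1816  0.018 ]
 [ 0.7388 -0.2089  0.018 ]] [ 0.58024631 -0.02998046  0.018     ] [  97.30402302    6.35015854  -83.54746311 -172.69708229] [0.39759654 0.27788094 0.39301922 0.2720019 ]
softener [ 0.5268987  -0.47934174  0.        ]
[ 0.54863659 -0.02293341]
press [ 0.4854 -0.1361  0.042 ] [282.1 218.8] zoom [188. 271.] side [353.6 200.9]
tabTL [ 0.4595 -0.1039  0.085 ] [282.9 200.3] zoom [192. 178.] side [353.6 198. ]
tabTR [ 0.5449 -0.0939  0.085 ] [303.7 211.4] zoom [295. 234.] side [334.8 190.1]
barcorner [ 0.4648 -0.1838  0.042 ] [266.7 223.6] zoom [110. 295.] side [365.8 197.8]
barFar [0.4403 0.0248 0.042 ] [308.1 187.5] zoom [317. 115.] side [333.6 225.1]
stopend [ 0.5058 -0.0179  0.052 ] [312.5 200.7] zoom [340. 181.] side [328.5 210.1]
[ 0.5603829  -0.03231387]
press [ 0.4972 -0.1455  0.042 ] [282.4 222.2] zoom [189. 288.] side [352.9 198.7]
tabTL [ 0.4712 -0.1133  0.085 ] [283.2 203.5] zoom [193. 195.] side [352.9 195.7]
tabTR [ 0.5566 -0.1032  0.085 ] [304.1 214.8] zoom [298. 251.] side [334.2 187.9]
barcorner [ 0.4766 -0.1932  0.042 ] [266.8 227.1] zoom [111. 312.] side [365.  195.6]
barFar [0.4521 0.0154 0.042 ] [308.5 190.5] zoom [320. 129.] side [333.  222.5]
stopend [ 0.5175 -0.0273  0.052 ] [313.  203.9] zoom [342. 196.] side [327.9 207.7]
```

View pics/sidez.png

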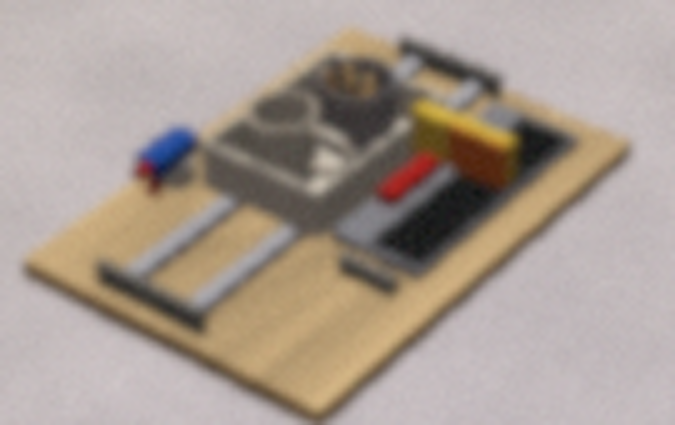

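{"name": "step_arm", "arguments": {"increments": [{"tx": 12, "ty": 20, "tz": 10, "az": -0.9, "claw": -1}, {"tx": 24, "ty": 41, "tz": 10, "az": -0.9, "claw": -1}, {"tx": 24, "ty": 41, "tz": 10, "az": -1, "claw": -1}, {"tx": 24, "ty": 41, "tz": 10, "az": -1, "claw": -1}, {"tx": 24, "ty": 41, "tz": 10, "az": -1, "claw": -1}, {"tx": 24, "ty": 41, "az": -1, "claw": -1}, {"tx": 24, "ty": 41, "az": -1, "claw": -1}, {"tx": 24, "ty": 41, "az": -1, "claw": -1}, {"tx": 24, "ty": 41, "az": -1, "claw": -1}, {"tx": 24, "ty": 41, "az": -1, "claw": -1}, {"tx": 24, "ty": 41, "az": -1, "claw": -1}, {"tx": 20, "ty": 30, "claw": -1}], "newtons": 10}}

```text
$.increments[0]: bad value
```

{"name": "step_arm", "arguments": {"increments": [{"tx": 19, "ty": 37, "claw": -1}, {"claw": -1}, {"claw": -1}, {"claw": -1}]}}

```text
$.increments[0]: bad value
```

```bash
python3 - <<'E'
from plant import r,optics
import cv2,pickle
s=r.get_state();print(s["tcp_pos"],s["eef_rot"],s["contact_force"],s["gripper_width"])
c=optics.capture("wrist");pickle.dump(c,open("wrist.pkl","wb"));cv2.imwrite("pics/w1.png",c["image"])
from h import *
import numpy as np
a=np.radians(6.8);R=np.array([[np.cos(a),-np.sin(a)],[np.sin(a),np.cos(a)]]);o=np.array([.5604,-.0323])
for X in((-76,-105,42),(-98,-70,85),(-102,-150,42),(-102,60,42),(-42,10,52),(-26,-50,52)):print(X,np.round(proj(c,np.r_[o+R@[X[0]/1000,X[1]/1000],X[2]/1000])))
E
```

```text
[ 0.20560662 -0.64243066  0.20971785] [ 1.79914420e+02 -8.50275590e-03 -1.62254279e+02] [-0.60855545  0.20511545  0.14898498] 0.08760288087978664
(-76, -105, 42) [549. 439.]
(-98, -70, 85) [601. 463.]
(-102, -150, 42) [529. 423.]
(-102, 60, 42) [649. 441.]
(-42, 10, 52) [611. 470.]
(-26, -50, 52) [573. 472.]
```

View pics/w1.png

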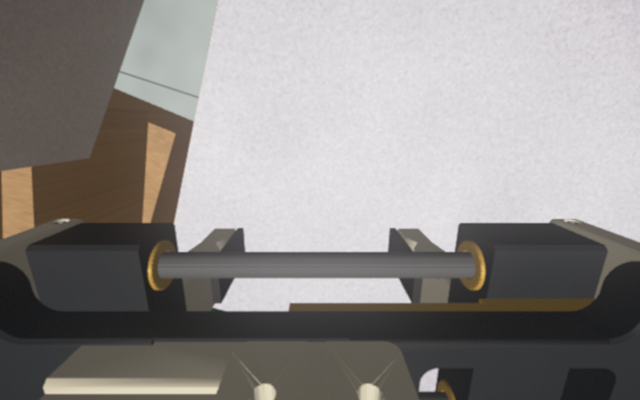

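The moves were refused, so the picture is still of the start pose; I'll fill in all the keys.

{"name": "step_arm", "arguments": {"increments": [{"tx": 12, "ty": 20, "tz": 10, "ax": 0, "ay": 0, "az": -1, "claw": -1}, {"tx": 24, "ty": 41, "tz": 10, "ax": 0, "ay": 0, "az": -1, "claw": -1}, {"tx": 24, "ty": 41, "tz": 10, "ax": 0, "ay": 0, "az": -1, "claw": -1}, {"tx": 24, "ty": 41, "tz": 10, "ax": 0, "ay": 0, "az": -1, "claw": -1}, {"tx": 24, "ty": 41, "tz": 10, "ax": 0, "ay": 0, "az": -1, "claw": -1}, {"tx": 24, "ty": 41, "tz": 0, "ax": 0, "ay": 0, "az": -1, "claw": -1}, {"tx": 24, "ty": 41, "tz": 0, "ax": 0, "ay": 0, "az": -1, "claw": -1}, {"tx": 24, "ty": 41, "tz": 0, "ax": 0, "ay": 0, "az": -1, "claw": -1}, {"tx": 24, "ty": 41, "tz": 0, "ax": 0, "ay": 0, "az": -1, "claw": -1}, {"tx": 24, "ty": 41, "tz": 0, "ax": 0, "ay": 0, "az": -1, "claw": -1}, {"tx": 24, "ty": 41, "tz": 0, "ax": 0, "ay": 0, "az": -1, "claw": -1}, {"tx": 20, "ty": 30, "tz": 0, "ax": 0, "ay": 0, "az": 0, "claw": -1}], "newtons": 10}}

```text
time_s: 1.35
tcp_pos: [0.4785, -0.1804, 0.2607]
eef_rot: [180.0, 0.0, -173.2]
contact_force: [0.8, -1.5, -0.8]
gripper_width: 0.0015
```

{"name": "step_arm", "arguments": {"increments": [{"tx": 19, "ty": 34, "tz": 0, "ax": 0, "ay": 0, "az": 0, "claw": -1}, {"tx": 0, "ty": 0, "tz": 0, "ax": 0, "ay": 0, "az": 0, "claw": -1}, {"tx": 0, "ty": 0, "tz": 0, "ax": 0, "ay": 0, "az": 0, "claw": -1}]}}

```text
time_s: 1.65
tcp_pos: [0.4968, -0.148, 0.2602]
eef_rot: [180.0, -0.0, -173.1]
contact_force: [0.4, -0.3, -0.3]
gripper_width: 0.0003
```

```bash
python3 - <<'E'
from plant import r,optics
import cv2,pickle
s=r.get_state();print(s["tcp_pos"],s["eef_rot"],s["contact_force"],s["gripper_width"])
c=optics.capture("wrist");pickle.dump(c,open("wrist.pkl","wb"));cv2.imwrite("pics/w2.png",c["image"])
from h import *
import numpy as np
a=np.radians(6.8);R=np.array([[np.cos(a),-np.sin(a)],[np.sin(a),np.cos(a)]]);o=np.array([.5604,-.0323])
for X in((-76,-105,42),(-98,-70,85),(-12,-70,85),(-102,-150,42),(-102,60,42),(-42,10,52),(-26,-50,52)):print(X,np.round(proj(c,np.r_[o+R@[X[0]/1000,X[1]/1000],X[2]/1000])))
E
```

```text
[ 0.49684845 -0.14803984  0.2601937 ] [ 1.79992415e+02 -4.74530804e-02 -1.73137843e+02] [ 0.38883505 -0.29965764 -0.3329961 ] 0.0003200289940102192
(-76, -105, 42) [317. 175.]
(-98, -70, 85) [345. 164.]
(-12, -70, 85) [343. 229.]
(-102, -150, 42) [284. 157.]
(-102, 60, 42) [435. 157.]
(-42, 10, 52) [398. 201.]
(-26, -50, 52) [355. 211.]
```

View pics/w2.png

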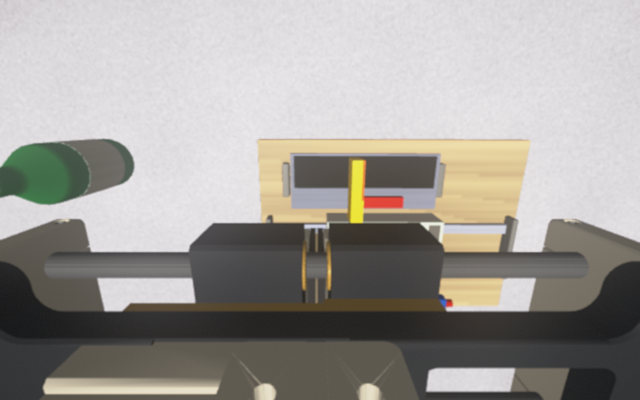

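```bash
python3 - <<'E'
import pickle,cv2
from h import *
c=pickle.load(open("wrist.pkl","rb"));im=c["image"]
a=np.radians(6.85);R=np.array([[np.cos(a),-np.sin(a)],[np.sin(a),np.cos(a)]])
hsv=cv2.cvtColor(im,cv2.COLOR_BGR2HSV)
def box(m): return cv2.boundingRect(max(cv2.findContours(m,0,2)[0],key=cv2.contourArea))
S=np.s_[130:221,240:540]
def off(m): z=np.zeros_like(m);z[S]=m[S];return z
red=box(off(cv2.inRange(hsv,(0,180,80),(6,255,255))));yel=box(off(cv2.inRange(hsv,(22,180,100),(32,255,255))));blk=box(off(cv2.inRange(hsv,(0,0,0),(179,255,75))))
print("red",red,"yel",yel,"blk",blk)
x,y,w,h=red
def show(n,u,v,X):
    P=ray(c,u,v,X[2]/1000);print(n,P.round(4),"-> origin",(P[:2]-R@(np.array(X[:2])/1000)).round(4),"depthz",c["depth"][int(v)+2,int(u)+2])
show("red far top",x+w,y,(-42,10,52))
show("bar L",290,153.5,(-102,-150,42));show("bar R",439.5,153.5,(-102,60,42))
show("wood L",258,139,(-120,-200,18));show("wood R",528.5,139,(-120,200,18))
x,y,w,h=yel;show("tab",x,y,(-98,-70,85))
c=pickle.load(open("scene.pkl","rb"));
for n,u,v,X in(("s bar near",113,310,(-102,-150,42)),("s bar far",318,129,(-102,60,42)),("s tabTL",197,180,(-98,-70,85))):show(n,(u-2)/5+245,(v-2)/5+165,X)
E
```

```text
Traceback (most recent call last):
ValueError: max() iterable argument is empty
```

```bash
python3 - <<'E'
import pickle,cv2
from h import *
c=pickle.load(open("wrist.pkl","rb"));im=c["image"]
a=np.radians(6.85);R=np.array([[np.cos(a),-np.sin(a)],[np.sin(a),np.cos(a)]])
hsv=cv2.cvtColor(im,cv2.COLOR_BGR2HSV);print("px",hsv[202,385],hsv[190,353],hsv[170,300])
def box(lo,hi):
    z=np.zeros((400,640),np.uint8);z[130:221,240:540]=cv2.inRange(hsv,lo,hi)[130:221,240:540]
    k=cv2.findContours(z,0,2)[0];return cv2.boundingRect(max(k,key=cv2.contourArea)) if k else (0,0,0,0)
red=box((0,150,80),(8,255,255));yel=box((22,150,100),(34,255,255));blk=box((0,0,0),(179,255,75))
print("red",red,"yel",yel,"blk",blk)
def show(n,u,v,X):
    P=ray(c,u,v,X[2]/1000);print(n,P.round(4),"-> origin",(P[:2]-R@(np.array(X[:2])/1000)).round(4))
x,y,w,h=red;show("red far",x+w,y,(-42,10,52))
show("bar L",290,153.5,(-102,-150,42));show("bar R",439.5,153.5,(-102,60,42))
show("wood L",258,139,(-120,-200,18));show("wood R",528.5,139,(-120,200,18))
x,y,w,h=yel;show("tab",x,y,(-98,-70,85))
c=pickle.load(open("scene.pkl","rb"));
for n,u,v,X in(("s bar near",113,310,(-102,-150,42)),("s bar far",318,129,(-102,60,42)),("s tabTL",197,180,(-98,-70,85))):show(n,(u-2)/5+245,(v-2)/5+165,X)
E
```

```text
px [  2 190 226] [ 29 183 237] [15 18 86]
red (364, 197, 39, 11) yel (349, 160, 15, 61) blk (0, 0, 0, 0)
red far [ 0.5115 -0.0215  0.052 ] -> origin [ 0.5544 -0.0264]
bar L [ 0.4712 -0.186   0.042 ] -> origin [ 0.5546 -0.0249]
bar R [0.4464 0.0197 0.042 ] -> origin [ 0.5548 -0.0277]
wood L [ 0.4587 -0.236   0.018 ] -> origin [ 0.554  -0.0231]
wood R [0.4116 0.1538 0.018 ] -> origin [ 0.5546 -0.0305]
tab [ 0.4656 -0.1091  0.085 ] -> origin [ 0.5546 -0.0279]
s bar near [ 0.4759 -0.1911  0.042 ] -> origin [ 0.5593 -0.03  ]
s bar far [0.4511 0.0149 0.042 ] -> origin [ 0.5595 -0.0325]
s tabTL [ 0.4631 -0.1026  0.085 ] -> origin [ 0.5521 -0.0214]
```

{"name": "step_arm", "arguments": {"increments": [{"tx": -3.4, "ty": 3.7, "tz": -20, "ax": 0, "ay": 0, "az": 0, "claw": -1}, {"tx": 0, "ty": 0, "tz": -40, "ax": 0, "ay": 0, "az": 0, "claw": -1}, {"tx": 0, "ty": 0, "tz": -40, "ax": 0, "ay": 0, "az": 0, "claw": -1}, {"tx": 0, "ty": 0, "tz": -40, "ax": 0, "ay": 0, "az": 0, "claw": -1}, {"tx": 0, "ty": 0, "tz": -30, "ax": 0, "ay": 0, "az": 0, "claw": -1}, {"tx": 0, "ty": 0, "tz": -15, "ax": 0, "ay": 0, "az": 0, "claw": -1}, {"tx": 0, "ty": 0, "tz": -5, "ax": 0, "ay": 0, "az": 0, "claw": -1}, {"tx": 0, "ty": 0, "tz": 0, "ax": 0, "ay": 0, "az": 0, "claw": -1}, {"tx": 0, "ty": 0, "tz": 0, "ax": 0, "ay": 0, "az": 0, "claw": -1}]}}

```text
time_s: 2.6
tcp_pos: [0.4939, -0.1457, 0.0716]
eef_rot: [-180.0, 0.1, -173.3]
contact_force: [-0.2, -0.4, 0.2]
gripper_width: 0.0003
```

{"name": "step_arm", "arguments": {"increments": [{"tx": 0, "ty": 0, "tz": -3, "ax": 0, "ay": 0, "az": 0, "claw": -1}, {"tx": 0, "ty": 0, "tz": -2, "ax": 0, "ay": 0, "az": 0, "claw": -1}, {"tx": 0, "ty": 0, "tz": -2, "ax": 0, "ay": 0, "az": 0, "claw": -1}, {"tx": 0, "ty": 0, "tz": 0, "ax": 0, "ay": 0, "az": 0, "claw": -1}, {"tx": 0, "ty": 0, "tz": 0, "ax": 0, "ay": 0, "az": 0, "claw": -1}]}}

```text
time_s: 3.1
tcp_pos: [0.4934, -0.1451, 0.0636]
eef_rot: [-180.0, -0.0, -173.2]
contact_force: [-0.7, -0.5, -0.5]
gripper_width: 0.0005
```

Just above the strip; a quick near look before pressing.

```bash
python3 - <<'E'
from plant import optics
import cv2,numpy as np
c=optics.capture("scene");d=optics.capture("side")
f=lambda im,x,y:cv2.resize(im[y:y+100,x:x+100],(400,400),interpolation=cv2.INTER_CUBIC)
cv2.imwrite("pics/n1.png",np.hstack([f(c["image"],240,150),f(d["image"],290,140)]))
E
```

```text
(no output)
```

View pics/n1.png

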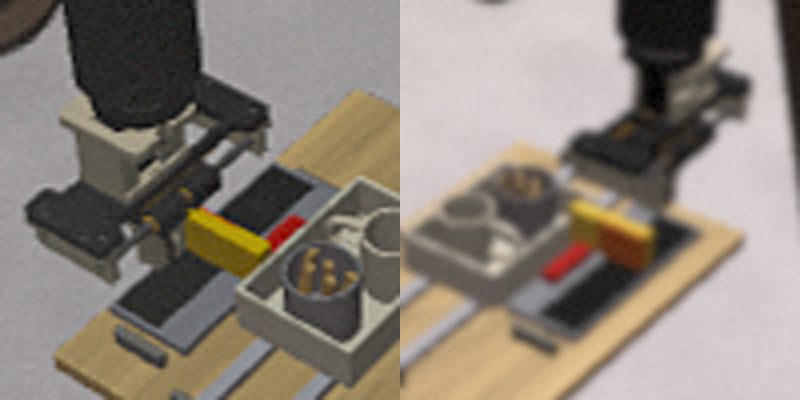

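{"name": "step_arm", "arguments": {"increments": [{"tx": 0, "ty": 0, "tz": -2, "ax": 0, "ay": 0, "az": 0, "claw": -1}, {"tx": 0, "ty": 0, "tz": -2, "ax": 0, "ay": 0, "az": 0, "claw": -1}, {"tx": 0, "ty": 0, "tz": -2, "ax": 0, "ay": 0, "az": 0, "claw": -1}, {"tx": 0, "ty": 0, "tz": 0, "ax": 0, "ay": 0, "az": 0, "claw": -1}, {"tx": 0, "ty": 0, "tz": 0, "ax": 0, "ay": 0, "az": 0, "claw": -1}]}}

```text
time_s: 3.7
tcp_pos: [0.4933, -0.1452, 0.0574]
eef_rot: [-180.0, -0.0, -173.3]
contact_force: [-0.9, 0.4, -0.1]
gripper_width: 0.0003
```

{"name": "step_arm", "arguments": {"increments": [{"tx": 0, "ty": 0, "tz": -2, "ax": 0, "ay": 0, "az": 0, "claw": -1}, {"tx": 0, "ty": 0, "tz": 0, "ax": 0, "ay": 0, "az": 0, "claw": -1}, {"tx": 0, "ty": 0, "tz": 0, "ax": 0, "ay": 0, "az": 0, "claw": -1}]}}

```text
time_s: 4.0
tcp_pos: [0.4933, -0.1452, 0.0555]
eef_rot: [180.0, -0.0, -173.3]
contact_force: [-0.1, -0.9, 0.0]
gripper_width: 0.0008
```

```bash
python3 - <<'E'
from plant import r,optics
import cv2,numpy as np
print(r.finger_overhang,r.get_state()["contact_force"],r.get_state()["tcp_pos"])
c=optics.capture("scene")
cv2.imwrite("pics/n2.png",cv2.resize(c["image"][190:250,250:330],(800,600),interpolation=cv2.INTER_CUBIC))
E
```

```text
0.019 [-0.14908032 -0.89871509  0.01117732] [ 0.49331999 -0.14516489  0.05552449]
```

View pics/n2.png

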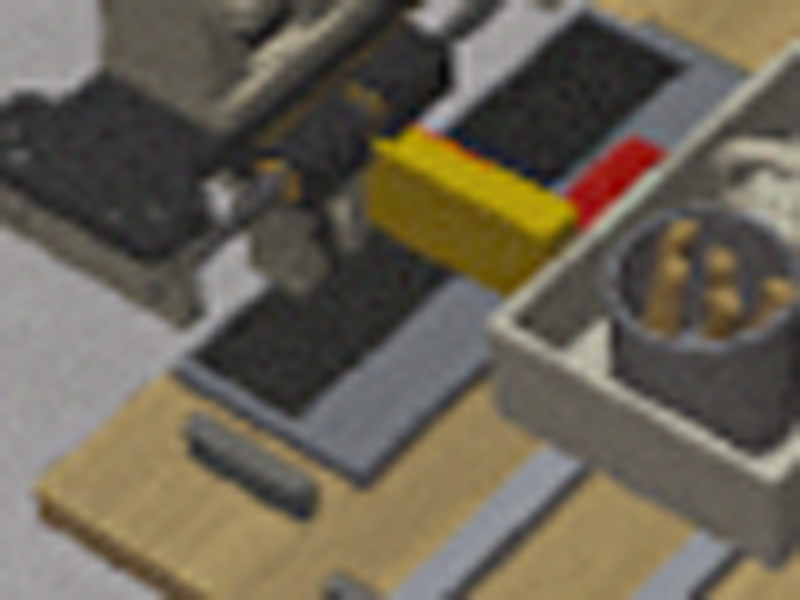

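{"name": "step_arm", "arguments": {"increments": [{"tx": 0, "ty": 0, "tz": -2, "ax": 0, "ay": 0, "az": 0, "claw": -1}, {"tx": 0, "ty": 0, "tz": 0, "ax": 0, "ay": 0, "az": 0, "claw": -1}, {"tx": 0, "ty": 0, "tz": 0, "ax": 0, "ay": 0, "az": 0, "claw": -1}]}}

```text
time_s: 4.35
tcp_pos: [0.4933, -0.1452, 0.0535]
eef_rot: [180.0, -0.0, -173.3]
contact_force: [0.6, -0.3, 0.6]
gripper_width: 0.0005
```

{"name": "step_arm", "arguments": {"increments": [{"tx": 0, "ty": 0, "tz": -2, "ax": 0, "ay": 0, "az": 0, "claw": -1}, {"tx": 0, "ty": 0, "tz": 0, "ax": 0, "ay": 0, "az": 0, "claw": -1}, {"tx": 0, "ty": 0, "tz": 0, "ax": 0, "ay": 0, "az": 0, "claw": -1}]}}

```text
time_s: 4.65
tcp_pos: [0.4933, -0.1452, 0.0515]
eef_rot: [180.0, -0.0, -173.2]
contact_force: [0.3, 1.0, 0.3]
gripper_width: 0.0004
```

```bash
python3 - <<'E'
from plant import r,optics
import cv2,numpy as np,pickle
from h import *
s=r.get_state();print(s["contact_force"],s["tcp_pos"],s["joint_torque"])
c=optics.capture("scene");pickle.dump(c,open("n3.pkl","wb"))
c0=pickle.load(open("scene.pkl","rb"))
f=lambda im:cv2.resize(im[190:250,250:300],(400,480),interpolation=cv2.INTER_CUBIC)
cv2.imwrite("pics/n3.png",np.hstack([f(c0["image"]),f(c["image"])]))
p=s["tcp_pos"]-[0,0,.019];print("tip px",np.round(proj(c,p),1), (np.array(proj(c,p))-[250,190])*8)
E
```

```text
[0.28740955 0.99273717 0.27303522] [ 0.49328771 -0.14516768  0.05148735] [-2.52860322e-03 -4.28041577e+01  2.14621782e+01  5.10894790e+00
 -7.04185897e-02 -1.43746856e-04]
tip px [281.9 223.6] [255.53658748 268.739577  ]
```

View pics/n3.png

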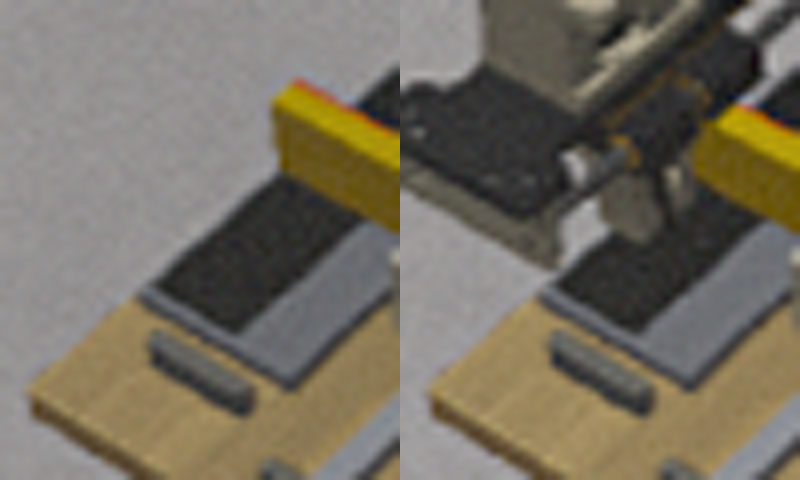

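```bash
python3 - <<'E'
import pickle
from h import *
c=pickle.load(open("n3.pkl","rb"));c0=pickle.load(open("scene.pkl","rb"))
def W(c):
    v,u=np.mgrid[0:400,0:640];d=c["depth"].astype(float)
    return (np.stack([(u-c["cx"])/c["fx"]*d,(v-c["cy"])/c["fy"]*d,d],-1)-c["t"])@c["R"]
A,B=W(c),W(c0)
np.set_printoptions(linewidth=220,suppress=True)
print("z mm rows 208:226, cols 268:296");print((A[208:226,268:296,2]*1000).round().astype(int))
for u,v in((279,213),(280,217),(281,219),(285,213)):print(u,v,A[v,u].round(3),B[v,u].round(3))
print("base/strip/table",B[228,275],B[235,264],B[245,262],B[150,300])
E
```

```text
z mm rows 208:226, cols 268:296
[[ 178  174  169  166  131  135  136  140  145  151  151  152  155  152  151  147  145  139   94   67   63   68   69   73   75   79   83   88]
 [ 180  173  178   -5  129  132  132  133  148  152  151  151  144  149  146  142  140   95   91   58   59   65   67   68   71   74   76   80]
 [ 176 1125  176  176    2   -1  129  148  149  150  147  145  144  150  141  140   95   94   94   52   56   60   60   69   67   69   70   80]
 [ 173  177  175  175   -4  150  153  152  149  146  113  139  137  144  139   90   92   89   82   52   51   55   57   60   67   65   64   67]
 [ 178  170  170  167  150  150  148  148  105  108  111  104  103   99   93   92   90   84   78   42   45   50   49   57   63   63   60   65]
 [ 179  174  170  167  147  151  147   94   95  103  103  103  100   93   86   85   83   81   75   46   43   42   46   50   51   55   58   62]
 [ 169  169  166  153  150  149    1   89   87   94  101   93  103   95   83   85   80   79   75   42   41   43   42   46   47   48   51   55]
 [ 169  164  151  152  144   -7    3   82   83   85   94   96   87 
[... 1188 characters left out ...]
   45   41   42   49 1125   43]
 [  -3   43   42   41   41   38   40   37   38   41   46   42   42   41   41   42   42   39   42   43   43   42   43   41   38   46   44   37]
 [  45   42   43   44   42   39   39   43   39   42   40   43   42   38   38   42   42   42   44   45   43   40   46   41   44   42   40   43]]
279 213 [ 0.507 -0.161  0.103] [ 0.422 -0.098 -0.003]
280 217 [ 1.331 -0.77   1.125] [ 0.475 -0.136  0.043]
281 219 [ 0.507 -0.156  0.072] [ 0.482 -0.138  0.041]
285 213 [ 0.504 -0.136  0.081] [ 0.472 -0.112  0.041]
base/strip/table [ 0.49900381 -0.17857074  0.04250111] [ 0.47547787 -0.20801227  0.01588359] [ 0.49778033 -0.23636068  0.00912881] [0.2297909  0.18416859 0.00288744]
```

The depth data shows the fingertips at about z = 68 mm and the body underside at about 133 mm. Both are about 33 mm higher than the reported TCP implies, while xy agrees. The bar hasn't moved, so I'll creep on and find contact by force.

{"name": "step_arm", "arguments": {"increments": [{"tx": 0, "ty": 0, "tz": -5, "ax": 0, "ay": 0, "az": 0, "claw": -1}, {"tx": 0, "ty": 0, "tz": -5, "ax": 0, "ay": 0, "az": 0, "claw": -1}, {"tx": 0, "ty": 0, "tz": -5, "ax": 0, "ay": 0, "az": 0, "claw": -1}, {"tx": 0, "ty": 0, "tz": -3, "ax": 0, "ay": 0, "az": 0, "claw": -1}, {"tx": 0, "ty": 0, "tz": 0, "ax": 0, "ay": 0, "az": 0, "claw": -1}, {"tx": 0, "ty": 0, "tz": 0, "ax": 0, "ay": 0, "az": 0, "claw": -1}]}}

```text
time_s: 5.3
tcp_pos: [0.4933, -0.1452, 0.0334]
eef_rot: [-180.0, -0.0, -173.2]
contact_force: [-0.1, 0.2, -0.3]
gripper_width: 0.0005
```

```bash
cat > tip.py <<'E'
from plant import r,optics
from h import *
s=r.get_state();c=optics.capture("scene");c2=optics.capture("side")
print("F",s["contact_force"].round(1),"tcp",s["tcp_pos"].round(4))
v,u=np.mgrid[0:400,0:640];d=c["depth"].astype(float)
A=(np.stack([(u-c["cx"])/c["fx"]*d,(v-c["cy"])/c["fy"]*d,d],-1)-c["t"])@c["R"]
p=s["tcp_pos"];a=np.radians(6.85);Q=(A[...,:2]-[.556,-.028])@np.array([[np.cos(a),-np.sin(a)],[np.sin(a),np.cos(a)]])*1000
z=A[...,2]*1000
t=(p[:2]-[.556,-.028])@np.array([[np.cos(a),-np.sin(a)],[np.sin(a),np.cos(a)]])*1000;print("tcp rack xy",t.round(1))
m=(abs(Q[...,0]-t[0])<18)&(abs(Q[...,1]-t[1])<26)&(z>46)&(z<120)
print("finger z low",np.sort(z[m])[:8].round())
m=(Q[...,0]>-98)&(Q[...,0]<-52)&(Q[...,1]>-148)&(Q[...,1]<-132)&(z<60);print("strip z near end",np.median(z[m]).round(1),m.sum())
m=(Q[...,0]>-98)&(Q[...,0]<-57)&(Q[...,1]>35)&(Q[...,1]<58)&(z<60);print("strip z far end",np.median(z[m]).round(1),m.sum())
import cv2
for n,c in(("scene",c),("side",c2)):
    h=cv2.cvtColor(c["image"],cv2.COLOR_BGR2HSV);v,u=np.mgrid[0:400,0:640];d=c["depth"].astype(float)
    A=(np.stack([(u-c["cx"])/c["fx"]*d,(v-c["cy"])/c["fy"]*d,d],-1)-c["t"])@c["R"]
    Q=(A[...,:2]-[.556,-.028])@np.array([[np.cos(a),-np.sin(a)],[np.sin(a),np.cos(a)]])*1000;z=A[...,2]*1000
    g=(abs(Q[...,0]+60)<80)&(abs(Q[...,1]+20)<130)&(z>20)&(z<95)
    m=g&(h[...,0]>=20)&(h[...,0]<35)&(h[...,1]>140);print(n,"yellow y range",np.percentile(Q[...,1][m],[3,50,97]).round(1),"x",np.percentile(Q[...,0][m],[3,97]).round(1),m.sum())
    m=g&((h[...,0]<8)|(h[...,0]>175))&(h[...,1]>150)&(Q[...,0]>-48);print(n,"red z",np.percentile(z[m],[50,90]).round(1) if m.any() else None,m.sum())
cv2.imwrite("pics/last_scene.png",optics.capture("scene")["image"])
E
python3 tip.py
```

```text
F [-0.1  0.2 -0.3] tcp [ 0.4933 -0.1452  0.0334]
tcp rack xy [ -76.2 -108.9]
finger z low [46. 51. 51. 51. 52. 52. 53. 53.]
strip z near end 40.5 68
strip z far end 41.7 52
scene yellow y range [-71.4 -67.  -55.1] x [-79.2 -14.2] 170
scene red z [50.9 54.1] 33
side yellow y range [-60.6 -53.8 -49.6] x [-101.9  -18.6] 41
side red z [51.2 55.5] 47
```

{"name": "step_arm", "arguments": {"increments": [{"tx": 0, "ty": 0, "tz": -3, "ax": 0, "ay": 0, "az": 0, "claw": -1}, {"tx": 0, "ty": 0, "tz": -2, "ax": 0, "ay": 0, "az": 0, "claw": -1}, {"tx": 0, "ty": 0, "tz": 0, "ax": 0, "ay": 0, "az": 0, "claw": -1}, {"tx": 0, "ty": 0, "tz": 0, "ax": 0, "ay": 0, "az": 0, "claw": -1}]}}

```text
time_s: 5.85
tcp_pos: [0.4933, -0.1452, 0.0285]
eef_rot: [180.0, -0.0, -173.3]
contact_force: [-0.2, 0.2, 0.3]
gripper_width: 0.0004
```

{"name": "step_arm", "arguments": {"increments": [{"tx": 0, "ty": 0, "tz": -2, "ax": 0, "ay": 0, "az": 0, "claw": -1}, {"tx": 0, "ty": 0, "tz": 0, "ax": 0, "ay": 0, "az": 0, "claw": -1}, {"tx": 0, "ty": 0, "tz": 0, "ax": 0, "ay": 0, "az": 0, "claw": -1}]}}

```text
time_s: 6.15
tcp_pos: [0.4933, -0.1451, 0.0265]
eef_rot: [180.0, -0.0, -173.2]
contact_force: [-0.9, -0.0, -0.2]
gripper_width: 0.0007
```

{"name": "step_arm", "arguments": {"increments": [{"tx": 0, "ty": 0, "tz": -2, "ax": 0, "ay": 0, "az": 0, "claw": -1}, {"tx": 0, "ty": 0, "tz": 0, "ax": 0, "ay": 0, "az": 0, "claw": -1}, {"tx": 0, "ty": 0, "tz": 0, "ax": 0, "ay": 0, "az": 0, "claw": -1}]}}

```text
time_s: 6.45
tcp_pos: [0.4935, -0.1452, 0.0248]
eef_rot: [-180.0, 0.0, -173.2]
contact_force: [-1.6, 0.7, 3.4]
gripper_width: 0.0006
```

{"name": "step_arm", "arguments": {"increments": [{"tx": 0, "ty": 0, "tz": -2, "ax": 0, "ay": 0, "az": 0, "claw": -1}, {"tx": 0, "ty": 0, "tz": 0, "ax": 0, "ay": 0, "az": 0, "claw": -1}, {"tx": 0, "ty": 0, "tz": 0, "ax": 0, "ay": 0, "az": 0, "claw": -1}]}}

```text
time_s: 6.75
tcp_pos: [0.4934, -0.1452, 0.0227]
eef_rot: [-180.0, 0.0, -173.2]
contact_force: [-1.6, -0.5, 5.9]
gripper_width: 0.0006
```

{"name": "step_arm", "arguments": {"increments": [{"tx": 0, "ty": 0, "tz": -4, "ax": 0, "ay": 0, "az": 0, "claw": -1}, {"tx": 0, "ty": 0, "tz": -3, "ax": 0, "ay": 0, "az": 0, "claw": -1}, {"tx": 0, "ty": 0, "tz": 0, "ax": 0, "ay": 0, "az": 0, "claw": -1}, {"tx": 0, "ty": 0, "tz": 0, "ax": 0, "ay": 0, "az": 0, "claw": -1}]}}

```text
time_s: 7.15
tcp_pos: [0.4935, -0.1452, 0.0158]
eef_rot: [-180.0, 0.0, -173.2]
contact_force: [-2.1, 0.2, 7.0]
gripper_width: 0.0004
```

```bash
python3 tip.py
```

```text
F [-2.1  0.2  7. ] tcp [ 0.4935 -0.1452  0.0158]
tcp rack xy [ -76.1 -108.9]
finger z low [46. 47. 47. 48. 48. 49. 49. 50.]
strip z near end 31.3 50
strip z far end 31.5 50
scene yellow y range [-70.1 -67.1 -53.6] x [-67.3 -12.9] 132
scene red z [41.4 44.2] 16
side yellow y range [-58.3 -54.6 -48.5] x [-101.7  -21.3] 22
side red z [42.3 44.5] 38
```

{"name": "step_arm", "arguments": {"increments": [{"tx": -0.36, "ty": 2.98, "tz": -1, "ax": 0, "ay": 0, "az": 0, "claw": -1}, {"tx": -0.36, "ty": 2.98, "tz": 0, "ax": 0, "ay": 0, "az": 0, "claw": -1}, {"tx": -0.36, "ty": 2.98, "tz": 0, "ax": 0, "ay": 0, "az": 0, "claw": -1}, {"tx": -0.36, "ty": 2.98, "tz": 0, "ax": 0, "ay": 0, "az": 0, "claw": -1}, {"tx": -0.36, "ty": 2.98, "tz": 0, "ax": 0, "ay": 0, "az": 0, "claw": -1}, {"tx": 0, "ty": 0, "tz": 0, "ax": 0, "ay": 0, "az": 0, "claw": -1}, {"tx": 0, "ty": 0, "tz": 0, "ax": 0, "ay": 0, "az": 0, "claw": -1}]}}

```text
time_s: 8.0
tcp_pos: [0.4927, -0.1305, 0.0154]
eef_rot: [-180.0, 0.1, -173.2]
contact_force: [0.1, -2.1, 7.3]
gripper_width: 0.0003
```

{"name": "step_arm", "arguments": {"increments": [{"tx": -0.36, "ty": 2.98, "tz": 0, "ax": 0, "ay": 0, "az": 0, "claw": -1}, {"tx": -0.36, "ty": 2.98, "tz": 0, "ax": 0, "ay": 0, "az": 0, "claw": -1}, {"tx": -0.36, "ty": 2.98, "tz": 0, "ax": 0, "ay": 0, "az": 0, "claw": -1}, {"tx": -0.36, "ty": 2.98, "tz": 0, "ax": 0, "ay": 0, "az": 0, "claw": -1}, {"tx": -0.36, "ty": 2.98, "tz": 0, "ax": 0, "ay": 0, "az": 0, "claw": -1}, {"tx": 0, "ty": 0, "tz": 0, "ax": 0, "ay": 0, "az": 0, "claw": -1}, {"tx": 0, "ty": 0, "tz": 0, "ax": 0, "ay": 0, "az": 0, "claw": -1}]}}

```text
time_s: 8.7
tcp_pos: [0.4909, -0.1158, 0.0154]
eef_rot: [-180.0, 0.1, -173.2]
contact_force: [0.4, -3.7, 7.2]
gripper_width: 0.0007
```

```bash
python3 tip.py
```

```text
F [ 0.4 -3.7  7.2] tcp [ 0.4909 -0.1158  0.0154]
tcp rack xy [-75.1 -79.4]
finger z low [46. 47. 47. 47. 47. 48. 48. 48.]
strip z near end 31.2 57
strip z far end 30.8 49
scene yellow y range [-59.8 -56.4 -43.2] x [-63.4 -13.8] 129
scene red z [39.7 42.3] 8
side yellow y range [-59.  -49.7 -45.5] x [-102.3  -88.4] 11
side red z [41.1 43.9] 41
```

{"name": "step_arm", "arguments": {"increments": [{"tx": -0.36, "ty": 2.98, "tz": 0, "ax": 0, "ay": 0, "az": 0, "claw": -1}, {"tx": -0.36, "ty": 2.98, "tz": 0, "ax": 0, "ay": 0, "az": 0, "claw": -1}, {"tx": -0.36, "ty": 2.98, "tz": 0, "ax": 0, "ay": 0, "az": 0, "claw": -1}, {"tx": -0.36, "ty": 2.98, "tz": 0, "ax": 0, "ay": 0, "az": 0, "claw": -1}, {"tx": -0.36, "ty": 2.98, "tz": 0, "ax": 0, "ay": 0, "az": 0, "claw": -1}, {"tx": -0.36, "ty": 2.98, "tz": 0, "ax": 0, "ay": 0, "az": 0, "claw": -1}, {"tx": -0.36, "ty": 2.98, "tz": 0, "ax": 0, "ay": 0, "az": 0, "claw": -1}, {"tx": -0.36, "ty": 2.98, "tz": 0, "ax": 0, "ay": 0, "az": 0, "claw": -1}, {"tx": -0.36, "ty": 2.98, "tz": 0, "ax": 0, "ay": 0, "az": 0, "claw": -1}, {"tx": -0.36, "ty": 2.98, "tz": 0, "ax": 0, "ay": 0, "az": 0, "claw": -1}, {"tx": 0, "ty": 0, "tz": 0, "ax": 0, "ay": 0, "az": 0, "claw": -1}]}}

```text
time_s: 9.95
tcp_pos: [0.4873, -0.0859, 0.0154]
eef_rot: [-180.0, 0.1, -173.2]
contact_force: [0.4, -4.2, 7.6]
gripper_width: 0.0005
```

```bash
python3 tip.py
```

```text
F [ 0.4 -4.2  7.6] tcp [ 0.4873 -0.0859  0.0154]
tcp rack xy [-75.1 -49.3]
finger z low [47. 47. 48. 48. 48. 48. 48. 49.]
strip z near end 30.7 56
strip z far end 31.5 47
scene yellow y range [-30.3 -26.3 -14.8] x [-62.9 -13.6] 125
scene red z [39.8 42.8] 26
side yellow y range [-25.2 -20.8 -15.2] x [-101.   -91.6] 10
side red z [41.4 45.7] 20
```

{"name": "step_arm", "arguments": {"increments": [{"tx": -0.36, "ty": 2.98, "tz": 0, "ax": 0, "ay": 0, "az": 0, "claw": -1}, {"tx": -0.36, "ty": 2.98, "tz": 0, "ax": 0, "ay": 0, "az": 0, "claw": -1}, {"tx": -0.36, "ty": 2.98, "tz": 0, "ax": 0, "ay": 0, "az": 0, "claw": -1}, {"tx": -0.36, "ty": 2.98, "tz": 0, "ax": 0, "ay": 0, "az": 0, "claw": -1}, {"tx": -0.36, "ty": 2.98, "tz": 0, "ax": 0, "ay": 0, "az": 0, "claw": -1}, {"tx": -0.36, "ty": 2.98, "tz": 0, "ax": 0, "ay": 0, "az": 0, "claw": -1}, {"tx": -0.36, "ty": 2.98, "tz": 0, "ax": 0, "ay": 0, "az": 0, "claw": -1}, {"tx": -0.36, "ty": 2.98, "tz": 0, "ax": 0, "ay": 0, "az": 0, "claw": -1}, {"tx": -0.36, "ty": 2.98, "tz": 0, "ax": 0, "ay": 0, "az": 0, "claw": -1}, {"tx": -0.36, "ty": 2.98, "tz": 0, "ax": 0, "ay": 0, "az": 0, "claw": -1}, {"tx": -0.36, "ty": 2.98, "tz": 0, "ax": 0, "ay": 0, "az": 0, "claw": -1}, {"tx": -0.36, "ty": 2.98, "tz": 0, "ax": 0, "ay": 0, "az": 0, "claw": -1}]}}

```text
time_s: 11.3
tcp_pos: [0.4831, -0.0503, 0.0154]
eef_rot: [-179.9, 0.1, -173.2]
contact_force: [1.5, -7.6, 6.8]
gripper_width: 0.0001
```

{"name": "step_arm", "arguments": {"increments": [{"tx": -0.36, "ty": 2.98, "tz": 0, "ax": 0, "ay": 0, "az": 0, "claw": -1}, {"tx": -0.36, "ty": 2.98, "tz": 0, "ax": 0, "ay": 0, "az": 0, "claw": -1}, {"tx": -0.24, "ty": 1.99, "tz": 0, "ax": 0, "ay": 0, "az": 0, "claw": -1}, {"tx": -0.12, "ty": 0.99, "tz": 0, "ax": 0, "ay": 0, "az": 0, "claw": -1}, {"tx": 0, "ty": 0, "tz": 0, "ax": 0, "ay": 0, "az": 0, "claw": -1}, {"tx": 0, "ty": 0, "tz": 0, "ax": 0, "ay": 0, "az": 0, "claw": -1}]}}

```text
time_s: 11.9
tcp_pos: [0.4819, -0.0412, 0.0153]
eef_rot: [-180.0, 0.1, -173.2]
contact_force: [1.1, -4.0, 8.7]
gripper_width: 0.0009
```

```bash
python3 tip.py
```

```text
F [ 1.1 -4.   8.7] tcp [ 0.4819 -0.0412  0.0153]
tcp rack xy [-75.2  -4.3]
finger z low [46. 47. 47. 47. 49. 49. 49. 49.]
strip z near end 30.7 57
strip z far end nan 0
scene yellow y range [14.6 18.3 29.3] x [-62.6 -12.7] 127
scene red z [39.6 42.3] 73
side yellow y range [18.6 22.7 32.5] x [-103.6  -91.5] 11
side red z None 0
  return _methods._mean(a, axis=axis, dtype=dtype,
  ret = ret.dtype.type(ret / rcount)
```

{"name": "step_arm", "arguments": {"increments": [{"tx": 0.24, "ty": -1.99, "tz": 0, "ax": 0, "ay": 0, "az": 0, "claw": -1}, {"tx": 0.12, "ty": -0.99, "tz": 0, "ax": 0, "ay": 0, "az": 0, "claw": -1}, {"tx": 0, "ty": 0, "tz": 0, "ax": 0, "ay": 0, "az": 0, "claw": -1}, {"tx": 0, "ty": 0, "tz": 4, "ax": 0, "ay": 0, "az": 0, "claw": -1}, {"tx": 0, "ty": 0, "tz": 4, "ax": 0, "ay": 0, "az": 0, "claw": -1}, {"tx": 0, "ty": 0, "tz": 4, "ax": 0, "ay": 0, "az": 0, "claw": -1}, {"tx": 0, "ty": 0, "tz": 10, "ax": 0, "ay": 0, "az": 0, "claw": -1}, {"tx": 0, "ty": 0, "tz": 20, "ax": 0, "ay": 0, "az": 0, "claw": -1}, {"tx": 0, "ty": 0, "tz": 35, "ax": 0, "ay": 0, "az": 0, "claw": -1}, {"tx": 0, "ty": 0, "tz": 35, "ax": 0, "ay": 0, "az": 0, "claw": -1}, {"tx": 0, "ty": 0, "tz": 40, "ax": 0, "ay": 0, "az": 0, "claw": -1}, {"tx": 0, "ty": 0, "tz": 40, "ax": 0, "ay": 0, "az": 0, "claw": -1}]}}

```text
time_s: 13.25
tcp_pos: [0.4801, -0.0442, 0.2083]
eef_rot: [-180.0, -0.1, -173.3]
contact_force: [1.4, 0.3, -0.4]
gripper_width: 0.001
```

```bash
python3 tip.py 2>/dev/null; python3 - <<'E'
import cv2
im=cv2.imread("pics/last_scene.png");cv2.imwrite("pics/f.png",cv2.resize(im[140:290,240:440],(800,600),interpolation=cv2.INTER_CUBIC))
E
```

```text
F [ 1.4  0.3 -0.4] tcp [ 0.4801 -0.0442  0.2083]
tcp rack xy [-77.3  -7. ]
finger z low [47. 47. 47. 48. 49. 49. 50. 51.]
strip z near end 40.2 78
strip z far end nan 0
scene yellow y range [14.2 18.4 29.8] x [-95.9 -15.9] 233
scene red z [49.7 53.7] 73
side yellow y range [15.9 29.6 36.8] x [-101.4  -18.6] 92
side red z [51.2 53.6] 12
```

View pics/f.png

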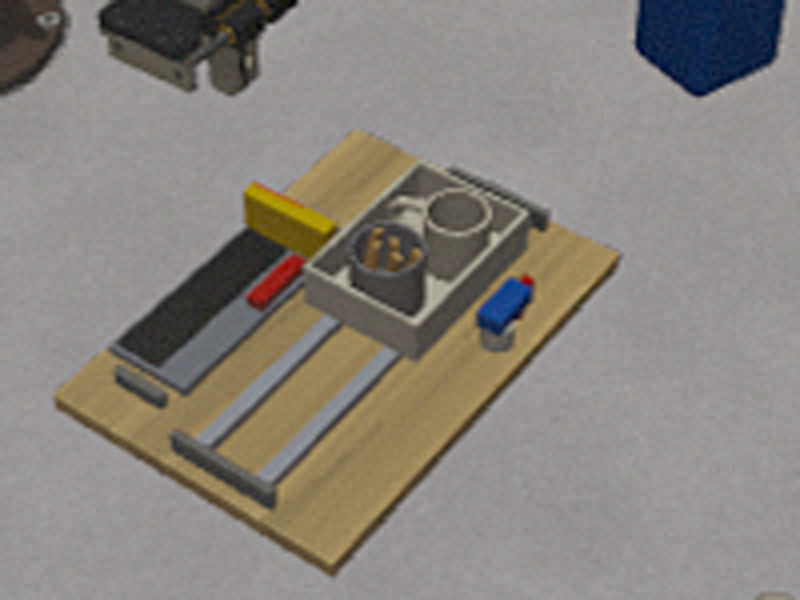

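The picture shows the tab at (290,220), past the red stop at (275,283). The bar is back up (strip at 40 mm, stop top at about 52 mm). The tin and cup are upright in the tray and the nozzle is in place. The arm is clear, so I'm handing in.

```bash
python3 -c "
from plant import r
print(r.close_job(), r.get_state()['time_s'])"
```

```text
the job is handed in; nothing more can be done
the job is handed in; nothing more can be done
```

The tray is locked at its far end and the job is handed in. I pressed the bar about 10.5 mm down with the closed fingertips and pushed the tab's yellow face about 85 mm along. I then backed off 3 mm and lifted, finishing at about 13.5 s.

**Last checks:**
- **Tab:** it moved 85.5 mm from where it started, so travel is about 85 to 88 mm. That is past the 80 mm needed and short of the end stop.
- **Bar:** the strip is back at about 40 mm and the red stop's top at about 50 to 53 mm, so the bar sprang up behind the tab.
- **Tin, cup and nozzle:** the tin and cup are upright in the tray, and the nozzle is where it was. I didn't measure the jug, softener or brush again after the push, but the arm went nowhere near them afterwards.
- **Forces:** the readings I took stayed below about 10 N, and the arm touches nothing now.

**What disagreed:**
- The real fingertips sat about 33 mm higher than the reported TCP and the 19 mm overhang implied, so I found contact by force and depth images instead.
- The scene and wrist cameras put the rack about 4 to 5 mm apart, so I used a position in between.
- My first two move calls were refused because some keys were missing. The arm did not move.

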